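Put the dolls' hairbrush away and lock the jewellery box

ROBOT

A 6-joint arm with a two-finger parallel gripper is mounted at the origin on the work surface. World frame = base frame: x ahead of the robot, y to its left, z up, the work surface at z = 0. Lengths are in m, angles in rad, forces in N, time in s.
With the tool pointing down it reaches from about 0.3 to 0.875 m from the base axis. Payload 6.4 kg.
Tool frame: the origin (TCP) lies midway between the tips of the shut fingers; the grasp point (between the pads) lies 19 mm behind it; z points along the fingers, y is the line along which they close (so a half turn about z gives the same grasp; the last joint's range is limited). The gripper opens to 85 mm and grips with 20 to 120 N. Pads are 22 mm wide; open, the fingers measure 114 mm over their backs; the gripper's body (76 mm by 85 mm) begins 54 mm behind the grasp point. The pads swing forward as they close: fully open they stand 13 mm farther back than shut.
Start: joints at [-1.362, 0.181, 1.607, -0, 1.354, -0.206], TCP at [0.232, -0.526, 0.231] pointing down, gripper open.
Joint ranges: [-2.99, 2.99], [-0.89, 2.07], [0.3, 2.58], [-1.14, 4.28], [0, 2.63], [-3.12, 3.12]. Speed limits (rad/s): [2.57, 2.57, 3.01, 3.14, 3.14, 3.14].

INTERFACE

Orientations are given as a unit quaternion [w, x, y, z].
In Python, from bench import ctrl gives the robot as it stands. The module is installed in compiled form; this text tells all that it offers.
- The arm moves only by the tool move_arm, never from a script. Its argument "plan" is one flat list of numbers, 6 for each row, row after row: the shift along the world's x, y, z in units of 50 mm (1.0 is 50 mm), then the turn, a rotation vector about the world's x, y, z in rad. A call has 1 to 10 rows; each row is the pose to reach, as a shift and turn from the pose commanded when the call began; what a row does not reach only later rows make up. A row lasts 1/8 s, in which the tool goes at most 62.5 mm and 10.7 degrees, less where a joint would pass 70% of its speed; a pose out of reach is approached as far as the arm can. A call with a gripper value outside its range is refused whole. "grip" is the finger opening in mm, from 0 to 85.4, set as the call begins (left out, the last holds). The fingers move at their own pace and stop on an object; the grip force is fixed at half the most. Time passes only in rows, so rows that repeat a pose let the fingers close. It gives the time, the measured TCP pose, the force, the opening and the grip force at its end, in the units of the state.
- ctrl.get_obs(): the state, without advancing time (a new reading comes with each control period).
- ctrl.camera(name): name is "scene" or "side" or "wrist"; returns a dict with "pixels" (400x640x3 uint8, red, green, blue), "fx", "fy", "cx", "cy" (pixels), "origin" and "attitude" of the camera in the world. Camera axes: x right, y down, z forward; pixel columns grow to the right and rows downward; lengths in m; the calibration is good to about 2 mm. A picture is of the moment at which its call begins. There is no depth.
- ctrl.hand_in(): hands the job in; it is judged then, once.
The state is a dict: "time_s": time; "q": joint angles; "dq": joint speeds; "joint_efforts": joint torques, N m; "eef_pos": TCP position; "eef_rot": TCP orientation; "wrist_force": force on the tool from outside, world axes, zero at the start; "torque": the same for the moment, N m; "opening": opening from 0.0 (shut) to 1.0 (fully open); "grasp_force": force on a finger pad.
Only numpy, scipy, OpenCV 4.12 (cv2) and the standard library are available. Lean on these libraries where they do the work, as an engineer would, in place of code of your own. Each camera call takes 0.05 s, during which the arm holds its last target. There are 200 camera calls.

TASK

Put the dolls' hairbrush away: lay the gold brush gently in the open purple jewellery box and shut the lid. Then lock the box: pull the yellow latch knob straight up as far as it goes, turn it clockwise until its arm lies over the lid between the two ribs there, and push it fully home. Leave the glass dome, the stool and the hand mirror where they are.

Things in the scene. Friction and masses are not known exactly. Their poses are not given: they have to be found in the camera images.
- brush_mid (a point): Gold-coloured aluminium toy hairbrush, about 90 g, on its flat back, bristles up; x runs from handle to head, z up. Point half-way along its 160 mm length, 8 mm above the support, half-way up its 16 mm back. Handle (-x side) 22 mm wide, 26 mm at its round end; head (from 20 mm to +x) 48 mm wide, bristles to 26 mm above the support. Mass centre about 18 mm to +x; grip the handle across y here or 5 mm to -x.
- box: Purple plastic jewellery box, fixed; 192 mm deep (x), 220 mm wide (y), 60 mm high without lid. Origin under its centre, on the table. x points from the latch side (nearest the robot) to the hinge side, z up. The front 54 mm (x -96 to -42 mm) is a closed deck, top at z = 60 mm, carrying the latch; behind it is the open compartment.
- compartment (a point): Centre of the compartment's inner floor, 5 mm above the table; axes as the box. Inside 130 mm (x) by 212 mm (y), walls 4 mm, rim 55 mm above this floor. The brush fits lying flat along the box's y axis, its mid point near this centre (within 20 mm along y).
- lid (a joint): Purple lid, 140 mm from hinge to free edge, 220 mm wide, 8 mm thick, mirror on its underside, hinged at the box's far rim. 0 = shut, grows as it opens; starts leaning back at 1.74 to 1.94 rad (stop at 2.05). A stiff friction hinge holds it at any angle; about 2 N near the free edge moves it.
- lid_hinge (a point): On the lid's hinge axis at mid width: 96 mm to +x of the box's origin, 60 mm above the table. The axis runs along the box's y. This frame turns with the lid: x points from the free edge to the hinge, z out of the lid's outer face, which lies 8 mm out from the axis.
- lid_edge (a point): Middle of the lid's free edge, on its outer (top) face, 140 mm from the hinge axis; frame as lid_hinge. Two dark ribs, 7 mm high, 18 mm long from the edge, 20 mm apart inside, stand either side of this point and receive the latch arm.
- latch_turn (a joint): Turn of the yellow latch knob about its upright axis. 0 = parked: its arm points 1.40 rad counter-clockwise (from above) of the box's +x, so mostly to +y. Grows clockwise; 1.40 rad = arm along the box's +x, over the lid, locked. Stops 0.03 rad past either end. Turns lightly (0.04 N m), but only when pulled out: at home the arm sits, 2 mm free each side, between two ribs on deck or lid.
- latch_pull (a joint): Height of the latch knob along its upright axis: 0 = home, 0.014 m = pulled fully up (stop). Friction of about 3 N holds it where it is left. Above 0.007 m the arm clears the ribs. The arm (46 mm from the axis, 16 mm wide, 7 mm thick) moves with the knob; at home its underside is 9.5 mm above the deck, 1 mm above the shut lid.
- knob_grip (a point): Grip point of the yellow latch knob, on its axis 12 mm below its top; at home 98 mm above the table. Axis: 72 mm to -x of the box's origin. The knob is an upright bar 52 mm long (x of this frame, the way the arm points) and 16 mm thick (grip across y), free for 21 mm below this point; below that a 44 mm round skirt. Ribs on deck and lid stand 75 mm above the table.
- glass_dome: Clear glass dome with a small dancer inside on a round wooden base 124 mm across, 171 mm high, loose; bystander, origin under its centre.
- toy_mirror: Pink plastic hand mirror, 160 mm long, round 74 mm glass, lying flat, 12 mm thick, loose; bystander.
- stool: Small round wooden dolls' stool with pink seat, 72 mm across and 87 mm high, loose; bystander, origin under its centre.
There are look-alikes about, which are no part of the job. Leave any black look-alike of the part that bears brush_mid alone.

How it is judged:
On the way, in this order (a step that is already met when the one before it is completed fails the run):
1. the brush lies in the compartment, let go (x of brush_mid in the frame of compartment between -0.06 and 0.06 m and y of brush_mid in the frame of compartment between -0.1 and 0.1 m and z of brush_mid in the frame of compartment below 0.035 m and contact force between the fingers and brush below 0.1 N), for 0.2 s.
2. the lid is shut (within 0.03 rad) (value of joint lid below 0.03 rad), for 0.2 s.
3. with the lid shut, the knob is pulled out (at least 8 mm) (value of joint latch_pull above 0.008 m and value of joint lid below 0.05 rad), for 0.1 s.
4. the knob, still out (at least 6 mm), is turned clockwise to at least 1.3 rad (value of joint latch_pull above 0.006 m and value of joint latch_turn above 1.3 rad), for 0.1 s.
At the end, for the whole second after the job is handed in: The brush lies at rest in the compartment, the lid is shut (within 0.02 rad), the latch is turned to the lid (at least 1.3 rad) and pushed home (within 2 mm) (value of joint latch_pull below 0.002 m and value of joint latch_turn above 1.3 rad and value of joint lid below 0.02 rad and x of brush_mid in the frame of compartment between -0.06 and 0.06 m and y of brush_mid in the frame of compartment between -0.1 and 0.1 m and z of brush_mid in the frame of compartment below 0.035 m and linear speed of brush below 0.02 m/s); the robot touches nothing.
It fails at once if the brush is dropped (falls faster than 0.9 m/s, about 4 cm of fall, out of the fingers) (linear speed of brush above 0.9 m/s and contact force between the fingers and brush below 0.1 N).
It fails at once if the glass dome is moved more than 2 cm (distance of glass_dome from where it was at the start of the episode above 0.02 m).
It fails at once if the hand mirror or the stool is moved more than 3 cm (distance of any of toy_mirror, stool from where it was at the start of the episode above 0.03 m).
It also fails if it takes over 66 s, if anything falls off the work surface, if the arm or the gripper's body presses on something with over 40 N, if the wrist force passes 120 N, or if a joint passes its speed limit or range.

## Working session

There is one attempt and no reset: what is moved stays moved. The work goes in short steps, Python scripts to look and compute and a tool call to move; the robot and the scene stay as the last step left them, time stands still between calls to the robot, and variables do not carry over. Pictures are saved under pics/ and viewed, at most 14 in all, crops included, and the job is handed in when it is done.

Besides the shell and the picture viewer there is one more tool, called after "Emit:" by a JSON object that holds its "api" and its "payload", one argument or row to a line. move_arm: Moves the arm, as the interface text tells. Its arguments: {"type":"object","properties":{"plan":{"type":"array"},"grip":{"type":"number"}},"required":["plan"]}

```bash
mkdir -p pics; cat > h.py <<'E'
import numpy as np, cv2
from scipy.spatial.transform import Rotation as R
from bench import ctrl
def snap(n,f=None):
    c=ctrl.camera(n)
    if f: cv2.imwrite(f'pics/{f}.png',cv2.cvtColor(c['pixels'],cv2.COLOR_RGB2BGR))
    return c
def rot(c):
    a=np.array(c['attitude'],float)
    return a if a.shape==(3,3) else R.from_quat(a,scalar_first=True).as_matrix()
def ray(c,u,v):
    return np.array(c['origin']),rot(c)@np.array([(u-c['cx'])/c['fx'],(v-c['cy'])/c['fy'],1])
def plane(c,u,v,z):
    o,d=ray(c,u,v); return o+d*(z-o[2])/d[2]
def proj(c,p):
    q=rot(c).T@(np.array(p)-c['origin']); return q[0]/q[2]*c['fx']+c['cx'],q[1]/q[2]*c['fy']+c['cy']
def tri(c1,p1,c2,p2):
    o1,d1=ray(c1,*p1);o2,d2=ray(c2,*p2)
    s=np.linalg.lstsq(np.c_[d1,-d2],o2-o1,rcond=None)[0]
    a,b=o1+d1*s[0],o2+d2*s[1]; return (a+b)/2,np.linalg.norm(a-b)
E
python3 - <<'E'
from h import *
a=snap('scene','s0');b=snap('side','d0')
for c in(a,b): print(c['origin'],c['attitude'],c['fx'],c['cx'],c['cy'])
print(ctrl.get_obs())
E
```

```text
[1.33268641 0.37530579 1.30591368] [-0.17748105  0.49316389  0.80487977 -0.27831351] 486.4825103369817 323.4763509422906 196.47492510871845
[0.34777256 0.7231726  0.73549216] [ 0.02307314 -0.06155803  0.90364588 -0.42320487] 379.2843233832038 316.2246390946767 189.18885641850434
{'time_s': 0.1, 'q': array([-1.36228674e+00,  1.81488954e-01,  1.60788554e+00,  6.17728747e-06,
        1.35379910e+00, -2.06309757e-01]), 'dq': array([-0.00013956, -0.00267445, -0.00242393, -0.00019082,  0.0007989 ,
       -0.00197029]), 'joint_efforts': array([-3.46871066e-04, -4.45874476e+01, -3.52239025e+01, -4.05386108e-04,
        4.18332667e-03,  5.42492472e-06]), 'eef_pos': array([ 0.23164903, -0.52574232,  0.23047262]), 'eef_rot': array([-7.90470113e-04,  9.78567444e-01,  2.05925065e-01,  2.14623492e-06]), 'wrist_force': array([-0.42983468, -0.13720636,  0.64388974]), 'torque': array([-0.03236016, -0.03714395, -0.04966073]), 'grasp_force': 0.0, 'opening': 0.9987799758143616}
```

View pics/s0.png

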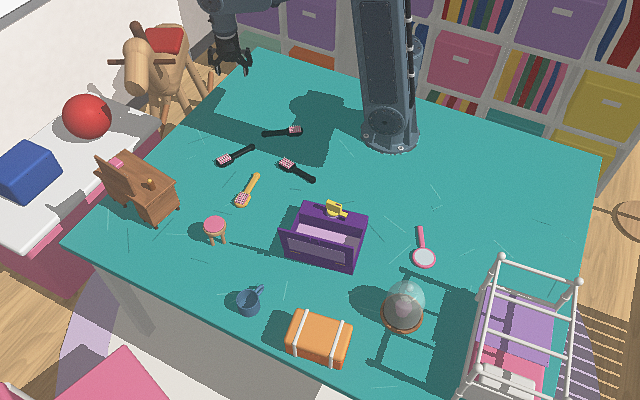

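View pics/d0.png

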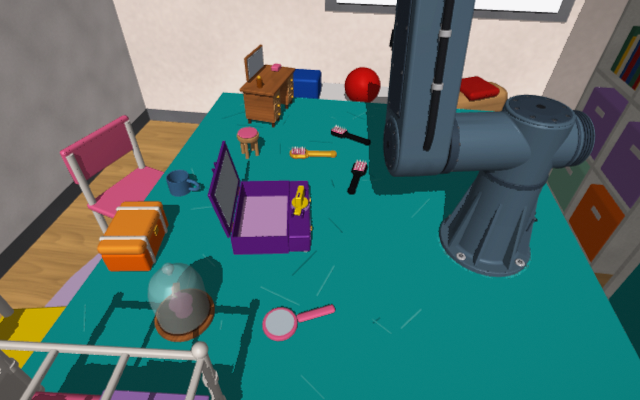

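The scene view shows the gold brush at about (247,190), with its handle end up at (257,175). The box is at (325,235), with the knob at (335,208), and the stool is at (215,226). In the side view the brush is at (313,153) and the box at (265,215), with the lid leaning back.

```bash
python3 - <<'E'
from h import *
a=snap('scene');b=snap('side')
for c,(u0,v0,u1,v1),n in((a,(225,160,275,215),'a'),(b,(280,140,345,165),'b')):
    hsv=cv2.cvtColor(c['pixels'],cv2.COLOR_RGB2HSV)
    m=cv2.inRange(hsv,(12,90,90),(32,255,255)); k=np.zeros_like(m);k[v0:v1,u0:u1]=m[v0:v1,u0:u1]
    v,u=np.nonzero(k)
    P=np.array([plane(c,x,y,0.014)[:2] for x,y in zip(u,v)])
    print(n,len(P),cv2.minAreaRect(P.astype(np.float32)))
    mu=P.mean(0);w,V=np.linalg.eigh(np.cov(P.T));t=(P-mu)@V[:,1];print(mu,V[:,1],t.min(),t.max(),mu+V[:,1]*t.min(),mu+V[:,1]*t.max())
    # stool seat (pink) position
A=cv2.resize(a['pixels'][185:285,260:390],(780,600),interpolation=cv2.INTER_CUBIC)
B=cv2.resize(b['pixels'][135:260,195:325],(624,600),interpolation=cv2.INTER_CUBIC)
for n,i in(('A',A),('B',B)): cv2.imwrite(f'pics/{n}.png',i[:,:,::-1])
print('stool',plane(a,215,224,.087))
E
```

```text
a 218 ((0.4969549775123596, -0.32336312532424927), (0.16252535581588745, 0.04835525527596474), 10.266132354736328)
[ 0.49508823 -0.31785175] [-0.98375298 -0.17952739] -0.08211430031732606 0.08041035628474247 [ 0.57586842 -0.30310999] [ 0.4159843  -0.33228761]
b 259 ((0.48818057775497437, -0.31550389528274536), (0.15462052822113037, 0.046894337981939316), 8.400540351867676)
[ 0.48427592 -0.31549656] [-0.97409773 -0.22612744] -0.08047271641158622 0.07370123233041852 [ 0.56266421 -0.29729947] [ 0.41248371 -0.33216243]
stool [ 0.70762573 -0.29630031  0.087     ]
```

View pics/A.png

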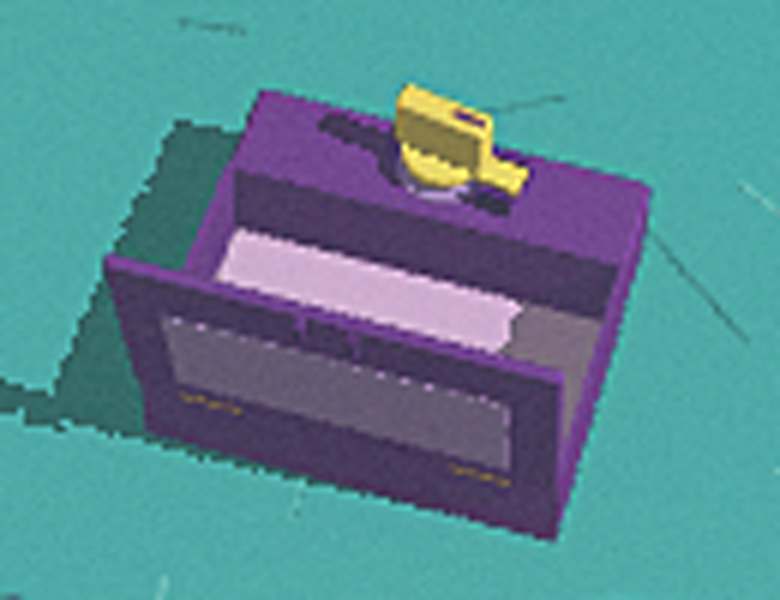

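View pics/B.png

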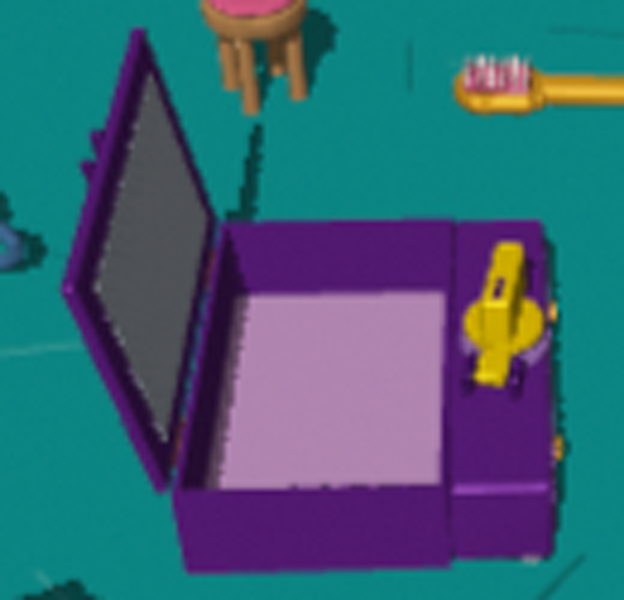

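The crops show these corners and details:
- **Scene crop:** the box's front top corners are at full-image (303.7,200.3) and (368.3,216.3).
- **Side crop:** the same corners are at (307.7,181.3) and (310,236.7). The lid free-edge corners are at (224,142) and (209,195.5).
- **Knob:** its bar runs towards +y, so it is parked.

```bash
python3 - <<'E'
from h import *
a=snap('scene');b=snap('side')
s=lambda x,y:(260+x/6,185+y/6); d=lambda x,y:(195+x/4.8,135+y/4.8)
pts={'frontR(-y)':((262,92),(541,222)),'frontL(+y)':((650,188),(552,486)),'lid-y':((107,260),(138,32)),'lid+y':((562,374),(67,290))}
for k,(p,q) in pts.items():
    P,e=tri(a,s(*p),b,d(*q)); print(k,P.round(4),round(e,4),plane(a,*s(*p),.06).round(4)[:2],plane(b,*d(*q),.06).round(4)[:2])
# knob: yellow mask
for c,(u0,v0,u1,v1) in((a,(315,195,355,222)),(b,(285,180,312,218))):
    m=cv2.inRange(cv2.cvtColor(c['pixels'],cv2.COLOR_RGB2HSV),(22,150,90),(34,255,255));k=m[v0:v1,u0:u1]
    v,u=np.nonzero(k);print(u.min()+u0,u.max()+u0,v.min()+v0,v.max()+v0)
# knob top face end corners
print('knob top scene ends',plane(a,*s(405,88),.110),plane(a,*s(488,120),.11),'side',plane(b,*d(511,245),.11),plane(b,*d(490,380),.075))
E
```

```text
frontR(-y) [ 0.4776 -0.114   0.0549] 0.0061 [ 0.4841 -0.1096] [ 0.4753 -0.1117]
frontL(+y) [0.4407 0.0995 0.0565] 0.0081 [0.4469 0.1034] [0.4383 0.0981]
lid-y [ 0.6925 -0.0768  0.1927] 0.0045 [ 0.6183 -0.1286] [ 0.7762 -0.2764]
lid+y [0.6549 0.1375 0.1955] 0.0039 [0.574  0.1103] [ 0.7313 -0.0124]
326 347 200 216
292 307 186 214
knob top scene ends [ 0.48167062 -0.0251586   0.11      ] [0.48082887 0.02236479 0.11      ] side [ 0.47898706 -0.02787753  0.11      ] [0.47932773 0.04183381 0.075     ]
```

Emit:
{"api": "move_arm", "payload": {
  "plan": [0.5,0.4,-0.2,0,0,-0.03,1.3,1.1,-0.5,0,0,-0.08,2.2,1.8,-0.9,0,0,-0.12,3.1,2.6,-1.3,0,0,-0.16,4.0,3.3,-1.7,0,0,-0.2,4.7,3.9,-2.0,0,0,-0.23,5.07,4.18,-2.2,0,0,-0.23,5.07,4.18,-2.2,0,0,-0.23]
}}

```text
time_s: 1.3
eef_pos: [0.4858, -0.3155, 0.1202]
eef_rot: [-0.001, 0.996, 0.094, -0.001]
wrist_force: [-0.4, -0.1, -0.6]
opening: 0.999
grasp_force: 0.0
```

```bash
python3 - <<'E'
from h import *
o=ctrl.get_obs();print(o['time_s'],o['eef_pos'],o['eef_rot'],o['q'],o['wrist_force'])
c=snap('wrist','w1')
m=cv2.inRange(cv2.cvtColor(c['pixels'],cv2.COLOR_RGB2HSV),(12,90,90),(32,255,255))
n,l,st,ce=cv2.connectedComponentsWithStats(m)
for i in range(1,n):
    if st[i,4]<500: continue
    v,u=np.nonzero(l==i)
    P=np.array([plane(c,x,y,0.012)[:2] for x,y in zip(u,v)],np.float32)
    print(st[i],cv2.minAreaRect(P),P.min(0),P.max(0))
E
```

```text
1.3 [ 0.48576358 -0.31546302  0.12021798] [-8.10495137e-04  9.95596800e-01  9.37334202e-02 -6.32922865e-04] [-7.80813057e-01  3.13253084e-01  1.68514160e+00  7.47757483e-05
  1.14525353e+00  6.02209788e-01] [-0.4476101  -0.11972537 -0.57296596]
[594   0  46  33 864] ((0.670194685459137, -0.5110633373260498), (0.04091804102063179, 0.018304841592907906), 83.02509307861328) [ 0.65862554 -0.53025955] [ 0.67830515 -0.49019468]
[ 306   96   59  177 3710] ((0.4920037090778351, -0.3246489465236664), (0.1583147943019867, 0.047221988439559937), 6.857511520385742) [ 0.4130633 -0.3457721] [ 0.5706014 -0.2940873]
```

View pics/w1.png

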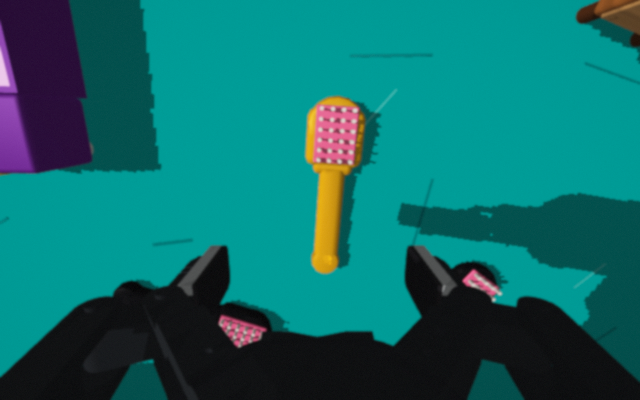

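The wrist picture shows the gold brush centred at about (331,182), with its head tip at (336,97) and handle end at (325,268). The black look-alikes lie clear of the fingers.

```bash
python3 - <<'E'
from h import *
c=snap('wrist')
m=cv2.inRange(cv2.cvtColor(c['pixels'],cv2.COLOR_RGB2HSV),(12,90,90),(32,255,255))
r=[]
for v in range(180,262,8):
    u=np.nonzero(m[v,290:380])[0]+290
    r.append(np.r_[plane(c,u.mean(),v,.012)[:2],np.linalg.norm(plane(c,u.min()-.5,v,.012)-plane(c,u.max()+.5,v,.012))])
r=np.array(r);print(r.round(4));f=np.polyfit(r[:,0],r[:,1],1);print(f,np.arctan(f[0]),np.polyval(f,[.487,.492]))
o=ctrl.get_obs();print(proj(c,o['eef_pos']), c['origin'])
print(plane(c,336,97,.008),plane(c,325,272,.008))
E
```

```text
[[ 0.5012 -0.3233  0.0217]
 [ 0.4941 -0.3243  0.021 ]
 [ 0.487  -0.3253  0.022 ]
 [ 0.4797 -0.3263  0.0213]
 [ 0.4722 -0.3269  0.0215]
 [ 0.4646 -0.3279  0.0208]
 [ 0.457  -0.329   0.0218]
 [ 0.4492 -0.33    0.0211]
 [ 0.4413 -0.3307  0.0212]
 [ 0.4333 -0.3318  0.0223]
 [ 0.4252 -0.3334  0.0244]]
[ 0.12721333 -0.38708869] 0.12653367196335946 [-0.3251358  -0.32449973]
(np.float64(320.1334259985081), np.float64(250.68735332414246)) [ 0.55116643 -0.30337899  0.2630845 ]
[ 0.56947141 -0.31548993  0.008     ] [ 0.41094251 -0.33772332  0.008     ]
```

Emit:
{"api": "move_arm", "payload": {
  "plan": [0.03,-0.19,-0.5,0,0,-0.06,0.03,-0.19,-1.2,0,0,-0.06,0.03,-0.19,-1.8,0,0,-0.06,0.03,-0.19,-2.15,0,0,-0.06,0.03,-0.19,-2.3,0,0,-0.06,0.03,-0.19,-2.3,0,0,-0.06]
}}

```text
time_s: 2.15
eef_pos: [0.4868, -0.3273, 0.0067]
eef_rot: [0.0, 0.998, 0.062, 0.0]
wrist_force: [-0.2, 0.4, -0.4]
opening: 1.0
grasp_force: 0.0
```

Emit:
{"api": "move_arm", "payload": {
  "plan": [0,0,0,0,0,0,0,0,0,0,0,0,0,0,0,0,0,0,0,0,0,0,0,0,0,0,0,0,0,0,0,0,0,0,0,0],
  "grip": 10
}}

```text
time_s: 2.9
eef_pos: [0.4872, -0.3271, 0.007]
eef_rot: [0.0, 0.998, 0.062, 0.0]
wrist_force: [-0.1, 0.3, 5.2]
opening: 0.239
grasp_force: 60.3
```

Emit:
{"api": "move_arm", "payload": {
  "plan": [0,0,0.6,0,0,0,0,0,1.4,0,0,0.0,0,0.2,2.3,0,0,0.15,0,0.7,2.9,0,0,0.33,0.1,1.4,3.0,0,0,0.51,0.2,2.2,3.0,0,0,0.69,0.4,3.0,3.0,0,0,0.87,0.6,3.8,3.0,0,0,1.05,0.9,4.6,3.0,0,0,1.23,1.2,5.4,3.0,0,0,1.4]
}}

```text
time_s: 4.15
eef_pos: [0.5467, -0.0554, 0.1559]
eef_rot: [-0.0, 0.721, 0.693, -0.0]
wrist_force: [-0.2, 0.7, -0.8]
opening: 0.239
grasp_force: 59.5
```

Emit:
{"api": "move_arm", "payload": {
  "plan": [0.3,0.6,0,0,0,0.1,0.6,1.1,0,0,0,0.18,0.72,1.35,0,0,0,0.22,0.72,1.4,0,0,0,0.22,0.72,1.4,0,0,0,0.22]
}}

```text
time_s: 4.78
eef_pos: [0.5822, 0.0127, 0.156]
eef_rot: [-0.0, 0.644, 0.765, -0.0]
wrist_force: [0.7, -0.7, -0.3]
opening: 0.232
grasp_force: 59.5
```

```bash
python3 - <<'E'
from h import *
c=snap('wrist','w2');b=snap('side');a=snap('scene')
o=ctrl.get_obs();print(o['q'],o['eef_pos'],o['opening'],o['grasp_force'])
A=cv2.resize(a['pixels'][160:285,255:405],(720,600),interpolation=cv2.INTER_CUBIC)
B=cv2.resize(b['pixels'][100:260,195:325],(487,600),interpolation=cv2.INTER_CUBIC)
cv2.imwrite('pics/m2.png',np.hstack([cv2.resize(c['pixels'],(400,250)),cv2.resize(A,(400,333))[:250]])[:,:,::-1])
E
```

```text
[-1.82291717e-01  2.73909492e-01  1.65423507e+00 -2.19749505e-04
  1.21358482e+00 -3.54595531e-01] [0.58246829 0.01234686 0.15629789] 0.23687866306363858 59.51178431510925
```

View pics/m2.png

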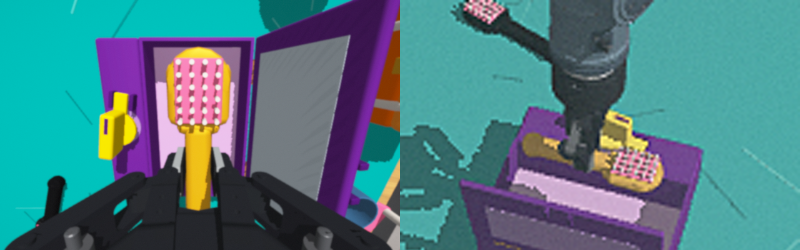

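The brush is in the gripper, centred over the compartment and aligned with it. In the wrist crop the brush is at column 197 and the compartment spans 145–252.

Emit:
{"api": "move_arm", "payload": {
  "plan": [0,0,-0.5,0,0,0,0,0,-1.2,0,0,0,0,0,-1.9,0,0,0,0,0,-2.4,0,0,0,0,0,-2.65,0,0,0,0,0,-2.75,0,0,0,0,0,-2.82,0,0,0,0,0,-2.82,0,0,0]
}}

```text
time_s: 5.92
eef_pos: [0.5833, 0.0131, 0.016]
eef_rot: [0.001, 0.643, 0.766, 0.0]
wrist_force: [0.4, 0.3, -0.6]
opening: 0.232
grasp_force: 59.5
```

Emit:
{"api": "move_arm", "payload": {
  "plan": [0,0,-0.04,0,0,0,0,0,-0.06,0,0,0,0,0,-0.06,0,0,0]
}}

```text
time_s: 6.3
eef_pos: [0.5827, 0.0133, 0.0123]
eef_rot: [-0.0, 0.643, 0.766, 0.0]
wrist_force: [0.6, 1.0, -1.7]
opening: 0.232
grasp_force: 59.5
```

Emit:
{"api": "move_arm", "payload": {
  "plan": [0,0,0,0,0,0,0,0,0,0,0,0,0,0,0,0,0,0],
  "grip": 50
}}

```text
time_s: 6.68
eef_pos: [0.5829, 0.0132, 0.0124]
eef_rot: [0.0, 0.643, 0.766, 0.0]
wrist_force: [-0.1, 1.0, -0.7]
opening: 0.585
grasp_force: 0.0
```

Emit:
{"api": "move_arm", "payload": {
  "plan": [0,0,0.3,0,0,0,0,0,1.0,0,0,0,0,0,2,0,0,0,0,0,3,0,0,0,0,0,4,0,0,0,0,0,4.7,0,0,0,0,0,5,0,0,0,0,0,5,0,0,0]
}}

```text
time_s: 7.68
eef_pos: [0.5831, 0.0132, 0.2632]
eef_rot: [0.001, 0.643, 0.766, 0.0]
wrist_force: [0.2, -0.5, -0.8]
opening: 0.582
grasp_force: 0.0
```

```bash
python3 - <<'E'
from h import *
c=snap('wrist');a=snap('scene');b=snap('side')
o=ctrl.get_obs();print(o['time_s'],o['q'],o['eef_pos'],o['opening'])
A=cv2.resize(a['pixels'][160:285,255:405],(480,400),interpolation=cv2.INTER_CUBIC)
cv2.imwrite('pics/m3.png',np.hstack([cv2.resize(c['pixels'],(480,300)),cv2.resize(b['pixels'][115:265,195:325],(260,300),interpolation=cv2.INTER_CUBIC)])[:,:,::-1])
m=cv2.inRange(cv2.cvtColor(b['pixels'],cv2.COLOR_RGB2HSV),(12,90,90),(24,255,255))
np.save('b.npy',b['pixels'])
E
```

```text
7.825 [-1.80815107e-01  1.75302868e-01  1.55432902e+00  1.96282422e-05
  1.41539687e+00 -3.54773762e-01] [0.58172481 0.01341242 0.26018448] 0.5843433568411932
```

View pics/m3.png

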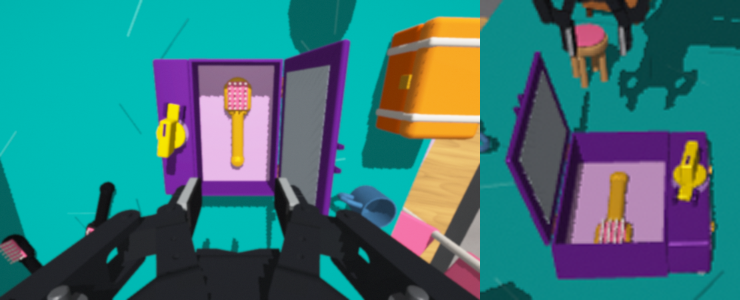

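The brush lies in the compartment, let go. In the full-size wrist picture the box front corners are near (207,83) and (220,257). Next I go behind the lid with shut fingers.

Emit:
{"api": "move_arm", "payload": {
  "plan": [0.5,0,0,0,0,0,1.2,-0.05,0,0,0,0,2.0,-0.1,0,0,0,0,2.6,-0.15,0,0,0,0,2.85,-0.15,0,0,0,0,2.85,-0.15,-0.5,0,0,0,2.85,-0.15,-1.2,0,0,0,2.85,-0.15,-1.7,0,0,0,2.85,-0.15,-1.8,0,0,0],
  "grip": 0
}}

```text
time_s: 8.95
eef_pos: [0.7228, 0.0061, 0.1673]
eef_rot: [-0.003, 0.643, 0.766, -0.002]
wrist_force: [0.3, 0.1, 0.7]
opening: -0.0
grasp_force: 0.0
```

```bash
python3 - <<'E'
from h import *
o=ctrl.get_obs();p=o['eef_pos'];print(o['time_s'],p,o['wrist_force'],o['opening'])
ex=np.array([.985,.172]);H=np.array([.656,-.0065])
for f in range(90,-1,-10):
    t=np.radians(f);s=.115
    r=-s*np.cos(t)+.008*np.sin(t)+.015;z=.06+s*np.sin(t)+.008*np.cos(t)
    print(f,((np.r_[H+r*ex,z]-p)/.05).round(2))
E
```

```text
8.95 [0.72279138 0.00608249 0.16732447] [0.26741837 0.08925725 0.68624753] -1.3263493157401102e-05
90 [-0.88 -0.17  0.15]
80 [-1.28 -0.24  0.15]
70 [-1.67 -0.31  0.07]
60 [-2.04 -0.37 -0.07]
50 [-2.38 -0.43 -0.28]
40 [-2.67 -0.49 -0.55]
30 [-2.92 -0.53 -0.86]
20 [-3.12 -0.56 -1.21]
10 [-3.24 -0.58 -1.59]
0 [-3.31 -0.6  -1.99]
```

Emit:
{"api": "move_arm", "payload": {
  "plan": [-0.3,-0.05,0.05,0,0,0,-0.6,-0.11,0.1,0,0,0,-0.88,-0.17,0.15,0,0,0,-1.08,-0.2,0.15,0,0,0,-1.28,-0.24,0.15,0,0,0,-1.48,-0.28,0.12,0,0,0,-1.67,-0.31,0.07,0,0,0,-1.86,-0.34,0.0,0,0,0,-2.04,-0.37,-0.07,0,0,0,-2.04,-0.37,-0.07,0,0,0]
}}

```text
time_s: 10.2
eef_pos: [0.622, -0.0127, 0.168]
eef_rot: [-0.001, 0.643, 0.766, -0.001]
wrist_force: [0.2, 0.2, -0.1]
opening: -0.002
grasp_force: 0.0
```

```bash
python3 - <<'E'
from h import *
a=snap('scene');b=snap('side');o=ctrl.get_obs();print(o['eef_pos'],o['wrist_force'])
cv2.imwrite('pics/m4.png',np.hstack([cv2.resize(a['pixels'][140:285,255:405],(360,348),interpolation=cv2.INTER_CUBIC),cv2.resize(b['pixels'][115:265,195:345],(348,348),interpolation=cv2.INTER_CUBIC)])[:,:,::-1])
E
```

```text
[ 0.62295824 -0.01271698  0.16845437] [0.19775688 0.15006785 1.16118692]
```

View pics/m4.png

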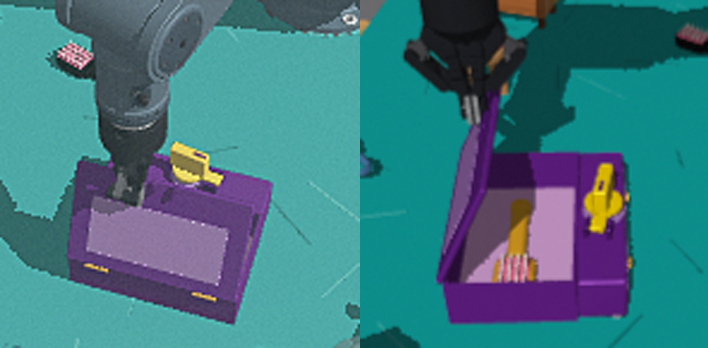

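The picture shows the lid swung inward past upright with the fingers behind it, and the brush still lying in the compartment. I continue the arc.

Emit:
{"api": "move_arm", "payload": {
  "plan": [-0.18,-0.03,-0.1,0,0,0,-0.34,-0.06,-0.21,0,0,0,-0.5,-0.09,-0.35,0,0,0,-0.63,-0.12,-0.48,0,0,0,-0.88,-0.16,-0.79,0,0,0,-1.0,-0.18,-1.0,0,0,0,-1.12,-0.2,-1.2,0,0,0,-1.2,-0.21,-1.5,0,0,0,-1.25,-0.23,-1.75,0,0,0,-1.27,-0.23,-1.9,0,0,0]
}}

```text
time_s: 11.55
eef_pos: [0.5592, -0.0242, 0.0725]
eef_rot: [-0.001, 0.643, 0.766, -0.0]
wrist_force: [-0.1, 0.9, 1.1]
opening: -0.0
grasp_force: 0.3
```

Emit:
{"api": "move_arm", "payload": {
  "plan": [0,0,-0.05,0,0,0,0,0,-0.1,0,0,0,0,0,-0.1,0,0,0]
}}

```text
time_s: 11.92
eef_pos: [0.56, -0.0243, 0.0689]
eef_rot: [0.0, 0.643, 0.766, 0.0]
wrist_force: [-1.0, 0.7, -0.2]
opening: -0.001
grasp_force: 0.0
```

Emit:
{"api": "move_arm", "payload": {
  "plan": [0,0,-0.05,0,0,0,0,0,-0.1,0,0,0,0,0,-0.1,0,0,0]
}}

```text
time_s: 12.3
eef_pos: [0.5605, -0.0243, 0.0682]
eef_rot: [0.0, 0.643, 0.766, -0.0]
wrist_force: [-15.1, 2.1, 33.7]
opening: -0.002
grasp_force: 16.7
```

Emit:
{"api": "move_arm", "payload": {
  "plan": [0,0,0.5,0,0,0,0,0,1.3,0,0,0,0,0,2.3,0,0,0,-0.4,0.1,3.1,0,0,-0.05,-1.0,0.3,3.1,0,0,-0.1,-1.4,0.45,3.1,0,0,-0.17,-1.5,0.47,3.1,0,0,-0.17,-1.5,0.47,3.1,0,0,-0.17],
  "grip": 50
}}

```text
time_s: 13.3
eef_pos: [0.4852, -0.0009, 0.2191]
eef_rot: [0.0, 0.705, 0.709, 0.0]
wrist_force: [0.4, -0.1, 0.2]
opening: 0.586
grasp_force: 0.0
```

```bash
python3 - <<'E'
from h import *
c=snap('wrist','w5');b=snap('side');o=ctrl.get_obs();print(o['eef_pos'],o['eef_rot'],o['q'],proj(c,o['eef_pos']),proj(c,[.4847,-.001,.11]))
cv2.imwrite('pics/m5.png',np.hstack([cv2.resize(c['pixels'],(480,300)),cv2.resize(b['pixels'][135:265,215:335],(300,300),interpolation=cv2.INTER_CUBIC)])[:,:,::-1])
m=cv2.inRange(cv2.cvtColor(c['pixels'],cv2.COLOR_RGB2HSV),(22,130,90),(34,255,255))
n,l,st,ce=cv2.connectedComponentsWithStats(m)
for i in range(1,n):
    if st[i,4]>200: print(st[i],ce[i])
E
```

```text
[ 0.48547985 -0.00110197  0.21888862] [2.48308334e-04 7.05494211e-01 7.08715626e-01 1.37733131e-04] [-2.47350911e-01 -1.12625843e-02  1.83972306e+00 -1.72285594e-05
  1.31256453e+00 -2.51902289e-01] (np.float64(319.1609686523562), np.float64(252.64003166895813)) (np.float64(317.2298308719361), np.float64(197.9980131042455))
[ 293  146   43   82 1973] [314.33958439 188.49974658]
```

View pics/m5.png

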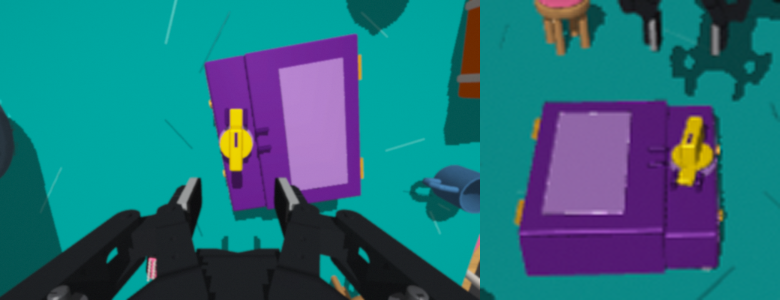

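The lid looks shut in both views, and the knob is upright in the wrist picture at about (314,188).

```bash
python3 - <<'E'
from h import *
c=snap('wrist')
m=cv2.inRange(cv2.cvtColor(c['pixels'],cv2.COLOR_RGB2HSV),(22,130,90),(34,255,255))
for v in range(146,230,4):
    u=np.nonzero(m[v,280:350])[0]+280
    if len(u): print(v,u.min(),u.max(),plane(c,u.min()-.5,v,.110)[:2].round(4),plane(c,u.max()+.5,v,.11)[:2].round(4))
E
```

```text
146 307 321 [0.4756 0.0442] [0.4882 0.0443]
150 307 321 [0.4756 0.0409] [0.4883 0.041 ]
154 307 321 [0.4756 0.0375] [0.4883 0.0376]
158 307 321 [0.4756 0.0341] [0.4883 0.0342]
162 307 321 [0.4756 0.0307] [0.4884 0.0308]
166 307 321 [0.4755 0.0273] [0.4884 0.0274]
170 307 321 [0.4755 0.0238] [0.4884 0.0239]
174 302 327 [0.4712 0.0203] [0.4937 0.0204]
178 298 330 [0.4677 0.0168] [0.4963 0.0169]
182 296 333 [0.4659 0.0132] [0.499  0.0134]
186 294 334 [0.4641 0.0096] [0.5    0.0099]
190 293 335 [0.4632 0.006 ] [0.5009 0.0063]
194 293 335 [0.4631 0.0024] [0.501  0.0026]
198 294 334 [ 0.464  -0.0012] [ 0.5002 -0.001 ]
202 296 332 [ 0.4657 -0.0049] [ 0.4985 -0.0047]
206 299 330 [ 0.4683 -0.0086] [ 0.4968 -0.0084]
210 305 324 [ 0.4736 -0.0123] [ 0.4915 -0.0122]
214 306 322 [ 0.4745 -0.0161] [ 0.4898 -0.016 ]
218 306 322 [ 0.4745 -0.0198] [ 0.4898 -0.0198]
222 306 321 [ 0.4745 -0.0237] [ 0.4889 -0.0236]
226 307 321 [ 0.4754 -0.0275] [ 0.489  -0.0274]
```

```bash
python3 - <<'E'
import cv2
i=cv2.imread('pics/w5.png')[130:255,260:370]
cv2.imwrite('pics/k.png',cv2.resize(i,None,fx=4.5,fy=4.5,interpolation=cv2.INTER_CUBIC))
E
```

```text
(no output)
```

View pics/k.png

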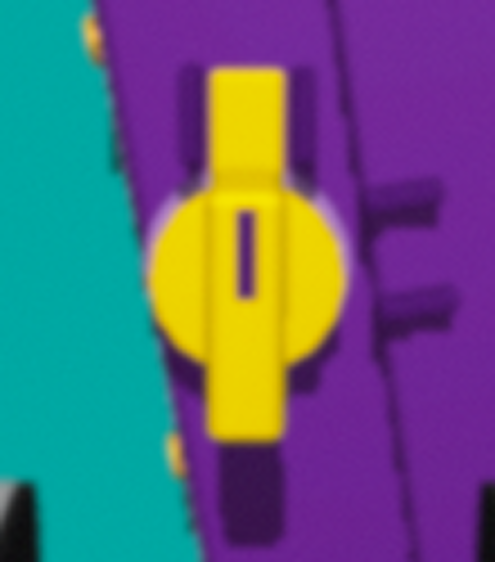

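The crop shows the bar spanning columns 306–322 and rows 172–228, aligned with the tool. That puts the knob axis at about (0.482, -0.0035), and the 51 mm bar length checks against the given 52 mm.

Emit:
{"api": "move_arm", "payload": {
  "plan": [-0.07,-0.05,-0.6,0,0,0,-0.07,-0.05,-1.4,0,0,0,-0.07,-0.05,-2.1,0,0,0,-0.07,-0.05,-2.5,0,0,0,-0.07,-0.05,-2.7,0,0,0,-0.07,-0.05,-2.7,0,0,0]
}}

```text
time_s: 14.2
eef_pos: [0.4812, -0.0033, 0.0834]
eef_rot: [-0.001, 0.706, 0.709, -0.0]
wrist_force: [-0.7, 0.3, 0.1]
opening: 0.587
grasp_force: 0.0
```

Emit:
{"api": "move_arm", "payload": {
  "plan": [0,0,0,0,0,0,0,0,0,0,0,0,0,0,0,0,0,0,0,0,0,0,0,0,0,0,0,0,0,0],
  "grip": 5
}}

```text
time_s: 14.82
eef_pos: [0.4826, -0.0035, 0.085]
eef_rot: [0.001, 0.706, 0.708, 0.001]
wrist_force: [1.8, 0.4, 6.1]
opening: 0.175
grasp_force: 60.5
```

Emit:
{"api": "move_arm", "payload": {
  "plan": [0,0,0.06,0,0,0,0,0,0.12,0,0,0,0,0,0.18,0,0,0,0,0,0.23,0,0,0,0,0,0.27,0,0,0,0,0,0.29,0,0,0,0,0,0.29,0,0,0]
}}

```text
time_s: 15.7
eef_pos: [0.4824, -0.0035, 0.0987]
eef_rot: [0.001, 0.706, 0.708, 0.001]
wrist_force: [6.0, -0.9, -1.4]
opening: 0.172
grasp_force: 59.4
```

Emit:
{"api": "move_arm", "payload": {
  "plan": [0,0,0,0,0,-0.1,0,0,0,0,0,-0.25,0,0,0,0,0,-0.4,0,0,0,0,0,-0.55,0,0,0,0,0,-0.7,0,0,0,0,0,-0.85,0,0,0,0,0,-1.0,0,0,0,0,0,-1.15,0,0,0,0,0,-1.28,0,0,0,0,0,-1.4]
}}

```text
time_s: 16.95
eef_pos: [0.4841, -0.0045, 0.0991]
eef_rot: [0.002, 0.996, 0.085, 0.003]
wrist_force: [10.0, -4.2, -5.3]
opening: 0.172
grasp_force: 59.0
```

```bash
python3 - <<'E'
from h import *
a=snap('scene');b=snap('side');o=ctrl.get_obs();q=o['eef_rot'];print(o['eef_pos'],2*np.arctan2(q[2],q[1]),o['wrist_force'],o['torque'])
cv2.imwrite('pics/m6.png',np.hstack([cv2.resize(a['pixels'][150:285,265:390],(370,400),interpolation=cv2.INTER_CUBIC),cv2.resize(b['pixels'][135:265,215:335],(370,400),interpolation=cv2.INTER_CUBIC)])[:,:,::-1])
E
```

```text
[ 0.48405068 -0.00455909  0.09911413] 0.17176445256983988 [ 9.99880649 -3.56019992 -5.47794993] [-0.71476662 -1.77437515 -0.0415384 ]
```

View pics/m6.png

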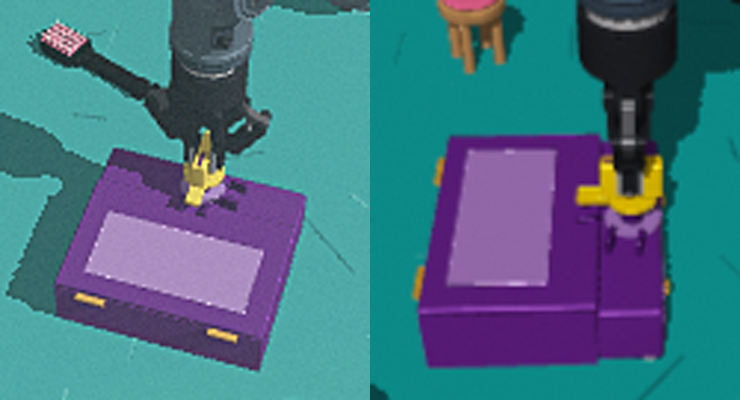

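The knob has turned and its arm points over the lid between the ribs. Pushing it home.

Emit:
{"api": "move_arm", "payload": {
  "plan": [0,0,-0.06,0,0,0,0,0,-0.12,0,0,0,0,0,-0.18,0,0,0,0,0,-0.24,0,0,0,0,0,-0.29,0,0,0,0,0,-0.32,0,0,0,0,0,-0.32,0,0,0]
}}

```text
time_s: 17.92
eef_pos: [0.4844, -0.0046, 0.0849]
eef_rot: [0.002, 0.996, 0.087, 0.003]
wrist_force: [2.8, -2.2, 11.3]
opening: 0.176
grasp_force: 61.7
```

Emit:
{"api": "move_arm", "payload": {
  "plan": [0,0,-0.04,0,0,0,0,0,-0.06,0,0,0,0,0,-0.06,0,0,0]
}}

```text
time_s: 18.3
eef_pos: [0.4847, -0.0047, 0.0846]
eef_rot: [0.002, 0.996, 0.088, 0.003]
wrist_force: [-8.7, -0.8, 38.5]
opening: 0.172
grasp_force: 65.6
```

It is at the stop: 38 N with no further travel. I back off the push a little, release, then lift clear.

Emit:
{"api": "move_arm", "payload": {
  "plan": [0,0,0.04,0,0,0,0,0,0.04,0,0,0]
}}

```text
time_s: 18.55
eef_pos: [0.4845, -0.0046, 0.0848]
eef_rot: [0.002, 0.996, 0.087, 0.003]
wrist_force: [0.1, -2.4, 20.5]
opening: 0.171
grasp_force: 62.7
```

Emit:
{"api": "move_arm", "payload": {
  "plan": [0,0,0,0,0,0,0,0,0,0,0,0,0,0,0,0,0,0,0,0,0,0,0,0],
  "grip": 50
}}

```text
time_s: 19.05
eef_pos: [0.4808, -0.0031, 0.0808]
eef_rot: [-0.0, 0.996, 0.087, -0.001]
wrist_force: [-0.8, -0.3, -0.1]
opening: 0.587
grasp_force: 0.0
```

Emit:
{"api": "move_arm", "payload": {
  "plan": [0,0,0.4,0,0,0,0,0,1.2,0,0,0,0,0,2.2,0,0,0,-0.3,0,2.7,0,0,0,-0.6,0,2.8,0,0,0,-0.6,0,2.8,0,0,0]
}}

```text
time_s: 19.8
eef_pos: [0.451, -0.0032, 0.2216]
eef_rot: [0.0, 0.996, 0.087, 0.0]
wrist_force: [1.7, -0.5, -0.0]
opening: 0.587
grasp_force: 0.0
```

```bash
python3 - <<'E'
from h import *
c=snap('wrist');b=snap('side')
cv2.imwrite('pics/m7.png',np.hstack([cv2.resize(c['pixels'],(480,300)),cv2.resize(b['pixels'][135:265,215:335],(300,300),interpolation=cv2.INTER_CUBIC)])[:,:,::-1])
E
```

```text
(no output)
```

View pics/m7.png

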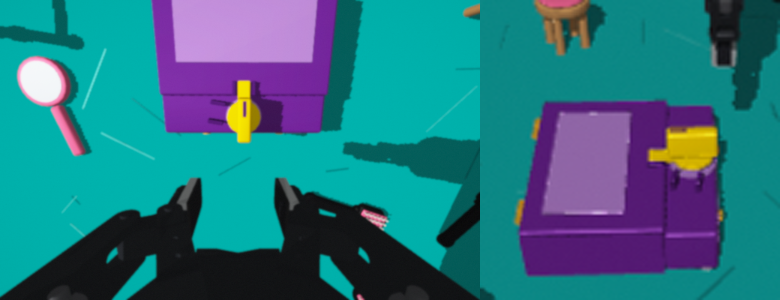

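The latch arm is over the lid (wrist crop at about (243,95)), the knob is home, and the gripper is clear of everything.

```bash
python3 -c "from bench import ctrl;print(ctrl.hand_in())"
```

```text
the job is handed in; nothing more can be done
None
```

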